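Load the colony reader and jog the carrier home

ROBOT

A 6-joint arm with a two-finger parallel gripper is mounted at the origin on the work surface. World frame = base frame: x ahead of the robot, y to its left, z up, the work surface at z = 0. Lengths are in m, angles in rad, forces in N, time in s.
With the tool pointing down it reaches from about 0.375 to 0.925 m from the base axis. Payload 5.7 kg.
Tool frame: the origin (TCP) lies at the very end of the fingers, on their centre line; the grasp point (between the pads) lies 19 mm behind it (env.grip_depth is the distance from the TCP to the grasp point, in m); z points along the fingers, y is the line along which they close (so a half turn about z gives the same grasp; the last joint's range is limited). The gripper opens to 85 mm and grips with 20 to 120 N. Pads are 22 mm wide; open, the fingers measure 114 mm over their backs; the gripper's body (76 mm by 85 mm) begins 54 mm behind the grasp point. The pads swing forward as they close: fully open they stand 13 mm farther back than shut.
Start: joints at [-1.338, 0.359, 1.51, -0, 1.272, -0.115], TCP at [0.204, -0.564, 0.231] pointing down, gripper open.
Joint ranges: [-2.97, 2.97], [-1.01, 2.36], [0.21, 2.38], [-0.96, 4.11], [0.2, 2.71], [-2.98, 2.98]. Speed limits (rad/s): [2.39, 2.39, 3.14, 3.14, 3.14, 3.14].

INTERFACE

Orientations are given as a unit quaternion [w, x, y, z].
In Python, from station import env gives the robot as it stands.
- The arm moves only by the shell command python3 -m handwheel 'ROWS'. ROWS is JSON, a list of rows, each an object with "travel": the shift along the tool's x, y, z in cm, a list of three; "dr": the turn, a rotation vector about the tool's x, y, z in degrees, a list of three; "gripper": the closure, from 0 (fully open) to 1 (shut). A call has 1 to 10 rows; each row is the pose to reach, as a shift and turn from the pose commanded when the call began, along the tool's axes at that moment; what a row does not reach only later rows make up. A row lasts 1/12 s, in which the tool goes at most 41.7 mm and 7.16 degrees, less where a joint would pass 70% of its speed; a pose out of reach is approached as far as the arm can. A call with a gripper value outside its range is refused whole. The fingers move at their own pace and stop on an object; the grip force is fixed at half the most. Time passes only in rows, so rows that repeat a pose let the fingers close. It gives the time, the measured TCP pose, the force and the opening at its end, in the units of the state.
- env.get_obs(): the state, without advancing time (a new reading comes with each control period).
- env.camera(name): name is "scene" or "top" or "wrist"; returns a dict with "img" (420x560x3 uint8, red, green, blue), "intrinsics" (3x3 intrinsics, pixels), "k1" (the pictures are not rectified: a ray, as slopes to the right and down, at radius r is drawn at 1 + k1 r^2 times it, then the intrinsics apply), "rvec" (rotation vector, rad) and "tvec" (3), from world to camera coordinates, as OpenCV has them; the wrist camera has in their place "tool_from_camera" (4x4, takes a point from camera to tool coordinates, whose origin is the TCP and whose axes are the flange's). Camera axes: x right, y down, z forward; pixel columns grow to the right and rows downward; lengths in m; the calibration is good to about 2 mm. A picture is of the moment at which its call begins: read the wrist's pose just before it. There is no depth.
- env.job_done(): hands the job in, once; it reports no verdict.
The state is a dict: "time_s": time; "joint_pos": joint angles; "joint_velocities": joint speeds; "tau": joint torques, N m; "position": TCP position; "eef_rot": TCP orientation; "force": force on the tool from outside, world axes, zero at the start; "moment": the same for the moment, N m; "finger_gap": opening from 0.0 (shut) to 1.0 (fully open).
Only numpy, scipy, OpenCV 4.12 (cv2) and the standard library are available. Lean on these libraries where they do the work, as an engineer would, in place of code of your own. Each camera call takes 0.05 s, during which the arm holds its last target. There are 200 camera calls.

TASK

Load the dish carrier into the colony reader: lift it out of its stand by the ends, set it down on the free bench to change your grip, and lay it by its long sides flat in the reader's lane, gently and level. Then tilt the jog stick fully over to the robot's left, hold it there for a full second so that the push bar drives the carrier home against the end stop, and let the stick go back upright. Last, slide the shutter one click towards the robot so that its large hole is over the light port; leave everything else on the bench alone.

Things in the scene. Friction and masses are not known exactly. Their poses are not given: they have to be found in the camera images.
- carrier: The dish carrier to load: loose plain aluminium block 40 (its x) x 58 (its y, long axis) x 30 mm high, 0.10 to 0.20 kg, a flat clear 35 mm culture dish fixed on top (5 mm more). Origin: centre of its underside, z up. Same both ways round. It starts in the stand, where only its two ends (58 mm apart) can be gripped, from above.
- stand: The carrier's storage stand, fixed, grey plastic: floor 12 mm above the bench, two walls 6 mm thick and 45 mm apart inside, to z = 41 mm, along the carrier's long sides. Open at both ends, where the carrier overhangs by 9 mm. Origin: centre of underside, on the bench; the carrier lies along its y. Stand and console may swap places (left, right).
- viewer: The colony reader, low fixed unit: white base plate 20 mm high, x from -85 to 75, y from -155 to 135 mm in its frame (origin on the bench, z up, x away from the robot, y to the robot's left). Right half: the loading lane, along y. Left half: grey lamp house with the shutter on top. The bench between robot and reader, around x = 0.42 m, y = 0, is always free.
- lane_home (a point): Point on the lane floor (20 mm above the bench) where the carrier's origin lies when fully home against the end stop, midway between the side rails; axes as the reader's. The rails are 45 mm apart inside, 5 mm thick, 6 mm high. The end stop (left end of the lane, 26 mm above its floor) is 29 mm to the left of this point.
- push_bar (a point): Middle of the push bar's face, 14 mm above the lane floor, at the lane's right end; the bar reaches 26 mm above the floor. At rest it is 74 mm from the end stop, so the carrier has 16 mm to spare along the lane and no finger room at its ends: it goes in held by its long sides (40 mm apart), best 8 mm to the right (-y) of lane_home.
- stick (a joint): Tilt of the jog stick, rad: 0 upright, positive to the robot's left (console's +y), stops at -0.45 and 0.45. It moves in this plane only; a spring (0.8 N m/rad, 4 N at the knob at full tilt) returns it upright when let go. The push bar follows it, 36 mm per rad towards the end stop: nearly full tilt brings the carrier home. The bar goes back with the stick.
- stick_knob (a point): Centre of the jog stick's black ball knob, 30 mm in diameter, on a 10 mm stem with a rubber boot; upright it is 127 mm above the bench and 85 mm above the tilting axis, which runs along the console's x, 42 mm above the bench.
- console: The grey jog-stick console, fixed, 110 (x) x 130 (y) x 36 mm high with a 4 mm plate on top, origin on the bench, the stick at its centre; its y points roughly to the robot's left.
- shutter (a joint): Travel of the shutter plate, m, growing towards the robot (reader's -x). It clicks (sprung detents, about 3 N) at three indexed stops: 0 (closed, about where it starts), 0.025 (its large hole over the port, open) and 0.050 (its small hole over the port). Let go near a stop, it snaps to it.
- shutter_tab (a point): Centre of the top of the shutter's upright tab, dark steel, 12 mm thick (reader's x, the sliding direction), 30 mm wide (y), 25 mm high, its top 66 mm above the bench, near the robot-side end of the plate (plate and side guides reach 41 mm above the bench).
- dishes_tall: Bystander, loose, to be left alone: a stack of four clear 90 mm culture dishes, 60 mm high. Origin: centre of its underside or, lying, its middle.
- dishes_low: Bystander, loose, to be left alone: a stack of two clear 90 mm culture dishes, 30 mm high. Origin: centre of its underside or, lying, its middle.
- dish_small: Bystander, loose, to be left alone: a single clear 60 mm culture dish, 15 mm high. Origin: centre of its underside or, lying, its middle.
- bottle: Bystander, loose, to be left alone: a small brown bottle, 44 mm across, 85 mm high. Origin: centre of its underside or, lying, its middle.
- marker: Bystander, loose, to be left alone: a white and black marker pen lying down, 130 mm long. Origin: centre of its underside or, lying, its middle.
- spatula: Bystander, loose, to be left alone: a steel spatula lying down, 160 mm long. Origin: centre of its underside or, lying, its middle.
Things that resemble listed ones, but are neither listed nor needed, are in the scene too. Leave any pink or turquoise look-alike of the stand alone.

How it is judged:
On the way, in this order (a step that is already met when the one before it is completed fails the run):
1. the carrier set down upright on the bench, clear of the stand and the reader, and let go (height (world z) of carrier below 0.005 m and horizontal distance between carrier and stand above 0.07 m and linear speed of carrier below 0.03 m/s and contact force between the fingers and carrier below 0.05 N and angle between carrier's own z axis and vertical below 0.08 rad), for 0.15 s.
2. the carrier flat in the reader's lane between end stop and push bar, let go, the stick upright and the shutter still closed (x of carrier in the frame of lane_home between -0.006 and 0.006 m and z of carrier in the frame of lane_home between -0.004 and 0.004 m and angle between the y axis of carrier and the y axis of viewer, either way round below 0.15 rad and angle between carrier's own z axis and vertical below 0.08 rad and y of carrier in the frame of lane_home between -0.019 and 0.004 m and contact force between the fingers and carrier below 0.05 N and value of joint stick between -0.06 and 0.06 rad and value of joint shutter below 0.01 m), for 0.15 s.
3. the jog stick held over to the left (more than 0.36 rad) for 0.9 s, the shutter still closed (value of joint stick above 0.36 rad and value of joint shutter below 0.01 m), for 0.9 s.
4. the stick let go and back upright (within 0.06 rad), the shutter still closed (value of joint stick between -0.06 and 0.06 rad and value of joint shutter below 0.01 m and contact force between the fingers and console below 0.05 N), for 0.15 s.
At the end, for the whole second after the job is handed in: The carrier lies flat in the lane, let go and at rest, within 4.5 mm of fully home against the end stop, within 6 mm of the lane's middle and in line with it (0.15 rad); the stick is upright (within 0.06 rad) and the shutter is at its middle stop (25 mm, within 4 mm) (x of carrier in the frame of lane_home between -0.006 and 0.006 m and z of carrier in the frame of lane_home between -0.004 and 0.004 m and angle between the y axis of carrier and the y axis of viewer, either way round below 0.15 rad and angle between carrier's own z axis and vertical below 0.08 rad and y of carrier in the frame of lane_home between -0.0045 and 0.004 m and value of joint stick between -0.06 and 0.06 rad and value of joint shutter between 0.021 and 0.029 m and contact force between the fingers and carrier below 0.05 N and linear speed of carrier below 0.02 m/s); the robot touches nothing.
It fails at once if a bystander (dishes, bottle, marker, spatula) moved by more than 30 mm (distance of any of dishes_tall, dishes_low, dish_small, bottle, marker, spatula from where it was at the start of the episode above 0.03 m).
It fails at once if the carrier tipped by more than 0.45 rad (angle between carrier's own z axis and vertical above 0.45 rad).
It fails at once if the carrier dropped or flung: faster than 0.5 m/s with no finger on it (contact force between the fingers and carrier below 0.05 N and linear speed of carrier above 0.5 m/s).
It also fails if it takes over 70 s, if anything falls off the work surface, if the arm or the gripper's body presses on something with over 40 N, if the wrist force passes 120 N, or if a joint passes its speed limit or range.

## Working session

There is one attempt and no reset: what is moved stays moved. The work goes in short steps, Python scripts to look and compute and a shell command to move; the robot and the scene stay as the last step left them, time stands still between calls to the robot, and variables do not carry over. Pictures are saved under pics/ and viewed, on a budget of 10 in all, crops included, one or two more only if the job needs it, and the job is handed in when it is done.

```bash
ls; mkdir -p pics; cat > h.py <<'E'
import numpy as np, cv2
from scipy.spatial.transform import Rotation as R
from station import env
def obs(): return env.get_obs()
def pose():
    o=obs(); q=o['eef_rot']; return np.array(o['position']), R.from_quat([q[1],q[2],q[3],q[0]])
def cam(n):
    p,r=pose(); c=env.camera(n); K=np.array(c['intrinsics'])
    if n=='wrist':
        T=np.array(c['tool_from_camera']); Rm=r.as_matrix()@T[:3,:3]; t=p+r.as_matrix()@T[:3,3]
    else:
        Rm=cv2.Rodrigues(np.array(c['rvec']))[0].T; t=-Rm@np.array(c['tvec']).ravel()
    return dict(img=c['img'],K=K,k1=c['k1'],R=Rm,C=t)
def proj(c,P):
    q=(np.atleast_2d(P)-c['C'])@c['R']; s=q[:,:2]/q[:,2:]; s=s*(1+c['k1']*(s**2).sum(1,keepdims=True))
    return s@c['K'][:2,:2].T+c['K'][:2,2]
def unproj(c,uv,z):
    uv=np.atleast_2d(np.array(uv,float)); K=c['K']; d=(uv-K[:2,2])/np.diag(K)[:2]; s=d.copy()
    for _ in range(20): s=d/(1+c['k1']*(s**2).sum(1,keepdims=True))
    r=np.c_[s,np.ones(len(s))]@c['R'].T; z=np.broadcast_to(z,len(s))
    return c['C']+r*((z-c['C'][2])/r[:,2])[:,None]
def save(c,f,crop=None,k=1,grid=0):
    im=c['img'][:,:,::-1].copy(); x0=y0=0
    if crop: x0,y0,x1,y1=crop; im=im[y0:y1,x0:x1]
    im=cv2.resize(im,None,fx=k,fy=k,interpolation=cv2.INTER_CUBIC)
    if grid:
        for x in range(-(-x0//grid)*grid,x0+int(im.shape[1]/k),grid): cv2.putText(im,str(x),(int((x-x0)*k),8),0,.3,(0,0,255)); cv2.line(im,(int((x-x0)*k),10),(int((x-x0)*k),16),(0,0,255))
        for y in range(-(-y0//grid)*grid,y0+int(im.shape[0]/k),grid): cv2.putText(im,str(y),(0,int((y-y0)*k)+3),0,.3,(0,0,255)); cv2.line(im,(20,int((y-y0)*k)),(26,int((y-y0)*k)),(0,0,255))
    cv2.imwrite(f,im)
def go(P,yaw,z=None):
    """rows numbers to bring TCP to P with tool down, tool y axis at yaw (world, mod pi)"""
    p,r=pose(); M=r.as_matrix()
    best=None
    for k in (-1,0,1,2):
        y=yaw+k*np.pi; Y=np.array([np.cos(y),np.sin(y),0]); Z=np.array([0,0,-1.]); G=np.c_[np.cross(Y,Z),Y,Z]
        v=R.from_matrix(M.T@G).as_rotvec(degrees=True)
        if best is None or np.linalg.norm(v)<np.linalg.norm(best): best=v
    return (M.T@(np.array(P)-p)*100).round(2), best.round(2)
E
python3 - <<'E'
from h import *
c=cam('top'); save(c,'pics/top.png',k=1.4,grid=40)
s=cam('scene'); save(s,'pics/scene.png',k=1.4,grid=40)
print(c['C'],c['R'],c['K'],s['C'],pose()[0],pose()[1].as_matrix())
E
```

```text
pics
[ 0.32258138 -0.01889781  1.33664837] [[-2.37198902e-02 -9.87219763e-01  1.57589680e-01]
 [-9.99708657e-01  2.41276987e-02  6.74925677e-04]
 [-4.46857627e-03 -1.57527758e-01 -9.87504449e-01]] [[403.70907453   0.         280.87602938]
 [  0.         403.70907453 200.11651223]
 [  0.           0.           1.        ]] [ 1.65252998 -0.56963351  0.8960776 ] [ 0.20435208 -0.56346836  0.23054144] [[ 9.40122241e-01  3.40837261e-01 -3.65360061e-04]
 [ 3.40837391e-01 -9.40120852e-01  1.62984357e-03]
 [ 2.12028805e-04 -1.65678056e-03 -9.99998605e-01]]
```

View pics/top.png

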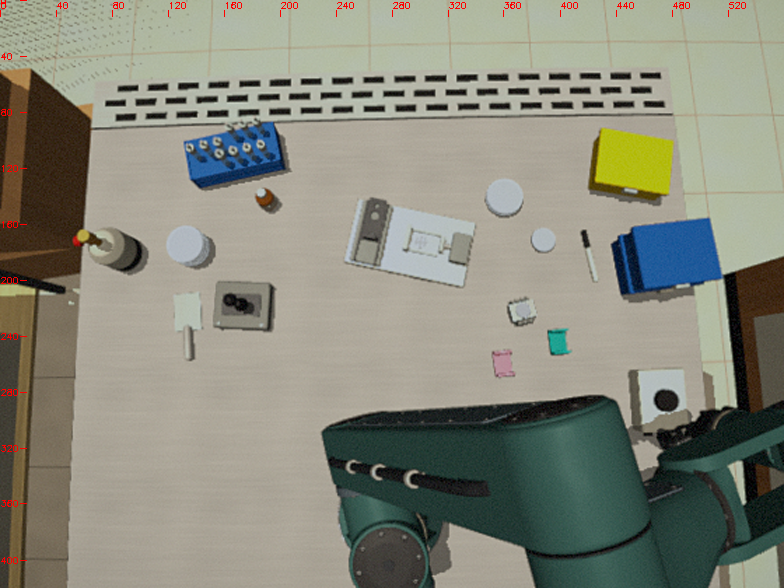

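View pics/scene.png

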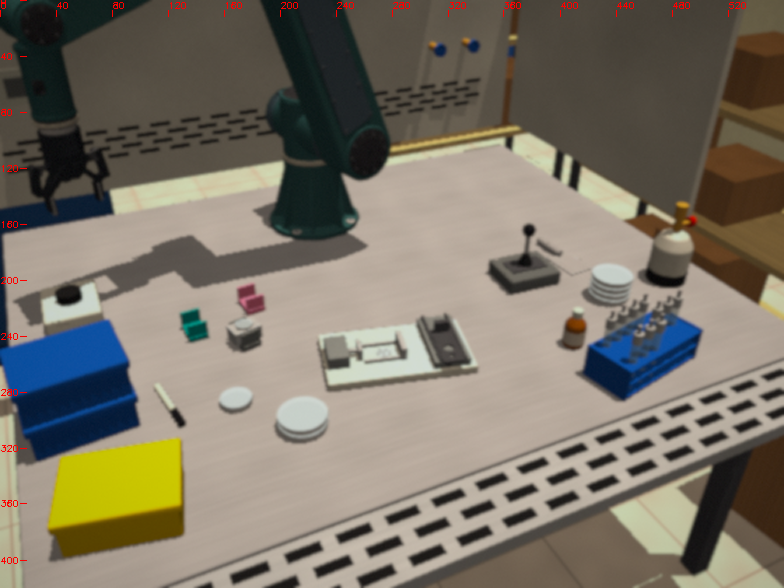

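Top view: the carrier in its grey stand is at about (373,221) in original pixels. The turquoise (400,244) and pink (359,259) stands are empty look-alikes. The reader is at (293,174), the console with the stick at (173,218), and the bench around the middle is free. The other knob-like thing, a white box with a black disc at (474,285), is not the console. I'll confirm this in one enlarged composite.

```bash
python3 - <<'E'
from h import *
c=cam('top'); im=c['img'][:,:,::-1]
def crop(x0,y0,x1,y1,k):
    a=cv2.resize(im[y0:y1,x0:x1].copy(),None,fx=k,fy=k,interpolation=cv2.INTER_CUBIC)
    for x in range(-(-x0//10)*10,x1,10): cv2.putText(a,str(x),(int((x+.5-x0)*k)-8,8),0,.3,(0,0,255)); cv2.line(a,(int((x+.5-x0)*k),10),(int((x+.5-x0)*k),14),(0,0,255))
    for y in range(-(-y0//10)*10,y1,10): cv2.putText(a,str(y),(0,int((y+.5-y0)*k)+3),0,.3,(0,0,255)); cv2.line(a,(20,int((y+.5-y0)*k)),(25,int((y+.5-y0)*k)),(0,0,255))
    return a
out=np.zeros((600,800,3),np.uint8)
a=crop(242,137,346,209,5);out[:a.shape[0],:a.shape[1]]=a
b=crop(355,205,393,240,7);out[:b.shape[0],530:530+b.shape[1]]=b
d=crop(148,196,200,240,5);out[365:365+d.shape[0],:d.shape[1]]=d
e=crop(345,228,412,275,5);out[365:600,300:300+e.shape[1]]=e
cv2.imwrite('pics/comp.png',out)
print(unproj(c,[[373,221]],.04),unproj(c,[[173,218]],.04),unproj(c,[[293,174]],.02))
E
```

```text
[[ 0.45388267 -0.31412107  0.04      ]] [[0.47927243 0.33359688 0.04      ]] [[ 0.61995269 -0.06054524  0.02      ]]
```

View pics/comp.png

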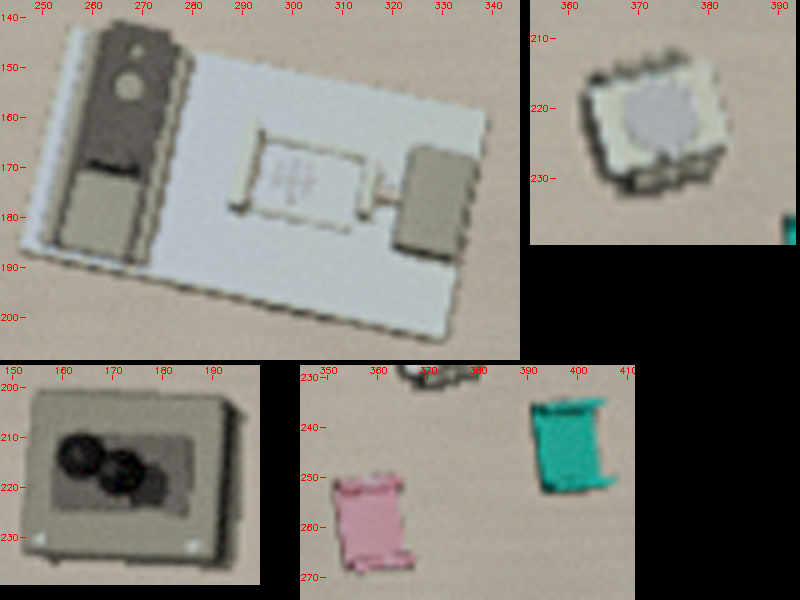

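The composite confirms it. The grey stand holding the carrier is around (373,221), with carrier-top corners at about (363,216),(381,212),(384,226),(366,230). The reader plate corners are at (257,142),(339,159),(331,204),(246,186). The console knob is over (162,213), with its boot at (171,217). Pink and turquoise are empty look-alikes.

```bash
python3 - <<'E'
from h import *
c=cam('top')
def fit(uv,z,L):
    W=unproj(c,uv,z)[:,:2]; L=np.array(L,float); a=L-L.mean(0); b=W-W.mean(0)
    th=np.arctan2((a[:,0]*b[:,1]-a[:,1]*b[:,0]).sum(),(a*b).sum()); Rm=np.array([[np.cos(th),-np.sin(th)],[np.sin(th),np.cos(th)]])
    o=W.mean(0)-Rm@L.mean(0); return o,np.degrees(th),(W-(L@Rm.T+o))*1e3
print('viewer',fit([(257,142),(339,159),(331,204),(246,186)],.02,[(.075,.135),(.075,-.155),(-.085,-.155),(-.085,.135)]))
print('carrier',fit([(363,216),(380.5,212),(384,226),(366,230)],.042,[(.02,.029),(.02,-.029),(-.02,-.029),(-.02,.029)]))
print('console',fit([(154,200.5),(192,202.5),(189.5,234.5),(152.5,233)],.038,[(.055,.065),(.055,-.065),(-.055,-.065),(-.055,.065)]))
print('knob',unproj(c,[(163,213.5)],.127), 'tab',unproj(c,[(267,170.5)],.066))
# go above carrier
P,r=pose(); print(go([.43,-.315,.26],np.radians(77)))
T=np.array(env.camera('wrist')['tool_from_camera']); print(T)
E
```

```text
viewer (array([ 0.6323082 , -0.05262841]), np.float64(-13.503876595237871), array([[-2.86738312, -3.02805818],
       [-1.21031015,  4.23249181],
       [ 2.22457626,  0.50828971],
       [ 1.85311701, -1.71272333]]))
carrier (array([ 0.45371074, -0.31492263]), np.float64(10.673331319752531), array([[ 2.73251754,  0.56919034],
       [ 3.58113077, -0.09060798],
       [-2.83951211, -1.24133989],
       [-3.4741362 ,  0.76275753]]))
console (array([0.48113487, 0.33763635]), np.float64(-3.3746593057326466), array([[-1.14486377, -1.14937938],
       [-3.17745241,  2.93123482],
       [ 2.26710771,  3.54213677],
       [ 2.05520847, -5.32399222]]))
knob [[0.48321451 0.34085678 0.127     ]] tab [[0.62319645 0.02443677 0.066     ]]
(array([ 29.69, -15.69,  -2.9 ]), array([-7.000e-02,  1.000e-02,  3.293e+01]))
[[ 1.44240961e-03 -9.44059897e-01 -3.29770876e-01  8.55010222e-02]
 [ 9.99998899e-01  1.24708727e-03  8.03839769e-04 -1.82420094e-04]
 [-3.47619829e-04 -3.29771672e-01  9.44060657e-01 -1.42162638e-01]
 [ 0.00000000e+00  0.00000000e+00  0.00000000e+00  1.00000000e+00]]
```

```bash
python3 -c "
from h import *
print(go([.475,-.31,.22],np.radians(100.7)))"
```

```text
(array([ 34.09, -14.63,   1.11]), array([-0.06, -0.  ,  9.23]))
```

```bash
python3 -m handwheel '[{"travel":[3.4,-1.5,0],"dr":[0,0,1],"gripper":0},{"travel":[6.8,-2.9,0],"dr":[0,0,2],"gripper":0},{"travel":[10.2,-4.4,0],"dr":[0,0,3],"gripper":0},{"travel":[13.6,-5.8,0],"dr":[0,0,4],"gripper":0},{"travel":[17,-7.3,0.2],"dr":[0,0,5],"gripper":0},{"travel":[20.5,-8.8,0.4],"dr":[0,0,6],"gripper":0},{"travel":[24,-10.2,0.6],"dr":[0,0,7],"gripper":0},{"travel":[27.5,-11.7,0.8],"dr":[0,0,8],"gripper":0},{"travel":[31,-13.2,1],"dr":[0,0,9],"gripper":0},{"travel":[34.1,-14.6,1.1],"dr":[0,0,9.2],"gripper":0}]'
python3 -m handwheel '[{"travel":[0,0,0],"dr":[0,0,0],"gripper":0},{"travel":[0,0,0],"dr":[0,0,0],"gripper":0},{"travel":[0,0,0],"dr":[0,0,0],"gripper":0}]'
python3 - <<'E'
from h import *
print(pose()[0]); c=cam('wrist'); save(c,'pics/w1.png',k=1.4,grid=40); np.save('w1.npy',c,allow_pickle=True)
E
```

```text
time_s: 1.08
position: [0.4767, -0.3087, 0.2201]
eef_rot: [-0.0, 0.996, 0.093, 0.0]
force: [0.1, -0.7, 0.3]
finger_gap: 1.0
time_s: 1.33
position: [0.4751, -0.3106, 0.2202]
eef_rot: [0.0, 0.996, 0.094, -0.0]
force: [-0.4, 0.7, 0.0]
finger_gap: 1.004
[ 0.47505438 -0.31063261  0.22017313]
```

View pics/w1.png

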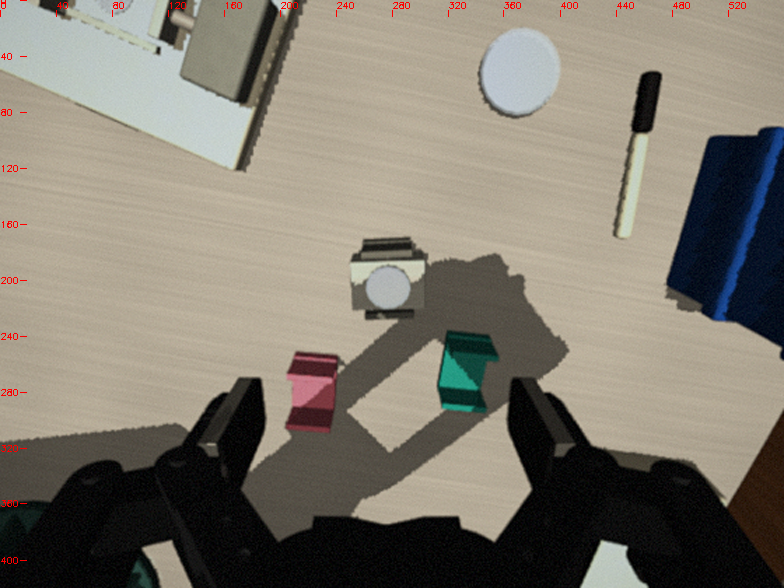

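Wrist view: the carrier's top face spans (display pixels) x 351 to 425 and y 260 to 309, with the dish centre at (388,287). It is aligned with the tool to within about 1°. The look-alikes sit nearer the robot, clear of a straight descent but close: pink at (312,392), turquoise at (465,370).

```bash
python3 - <<'E'
from h import *
c=np.load('w1.npy',allow_pickle=True).item()
A=np.array([(351,260),(424.5,260),(426,308.5),(352,308.5)])/1.4-.15
W=unproj(c,A,.042); print(W.round(4)); print(W.mean(0)); d=unproj(c,np.array([[388,287.5]])/1.4,.047);print('dish',d)
print([np.linalg.norm(W[i]-W[(i+1)%4]).round(4) for i in range(4)])
e=W[0]-W[1]+W[3]-W[2]; yaw=np.degrees(np.arctan2(e[1],e[0]));print(yaw)
for n,uv in dict(pink=[(295,352),(338,358),(332,432),(288,428)],turq=[(446,331),(498,358),(487,412),(438,405)]).items(): print(n,unproj(c,np.array(uv)/1.4,.035).round(3)[:,:2].tolist())
# viewer seen
print('viewer corner',unproj(c,np.array([[238,170]])/1.4,.02))
for z in (.12,.022): print(go([W.mean(0)[0],W.mean(0)[1],z],np.radians(yaw)))
E
```

```text
[[ 0.469  -0.2846  0.042 ]
 [ 0.4796 -0.3398  0.042 ]
 [ 0.4409 -0.3497  0.042 ]
 [ 0.4298 -0.2918  0.042 ]]
[ 0.45479812 -0.3164745   0.042     ]
dish [[ 0.45401621 -0.31645356  0.047     ]]
[np.float64(0.0563), np.float64(0.04), np.float64(0.0589), np.float64(0.0399)]
100.8583357760023
pink [[0.379, -0.251], [0.38, -0.288], [0.304, -0.294], [0.301, -0.254]]
turq [[0.422, -0.372], [0.405, -0.421], [0.351, -0.427], [0.35, -0.382]]
viewer corner [[ 0.51712694 -0.18672949  0.02      ]]
(array([-2.05,  0.16, 10.02]), array([ 0.  ,  0.03, -0.14]))
(array([-2.04,  0.16, 19.82]), array([ 0.  ,  0.03, -0.14]))
```

```bash
python3 - <<'E'
from h import *
c=np.load('w1.npy',allow_pickle=True).item(); p,r=pose()
for z in (0,-.005,-.013,-.02):
  print(z,(proj(c,p+r.apply([[.011,-.0425,z],[.011,.0425,z],[-.011,-.0425,z],[-.011,.0425,z]]))*1.4).round(0).tolist())
E
python3 -m handwheel '[{"travel":[-0.5,0.1,3],"dr":[0,0,0],"gripper":0},{"travel":[-1.2,0.1,6],"dr":[0,0,0],"gripper":0},{"travel":[-2,0.15,9],"dr":[0,0,0],"gripper":0},{"travel":[-2.05,0.15,12],"dr":[0,0,0],"gripper":0},{"travel":[-2.05,0.15,13],"dr":[0,0,0],"gripper":0},{"travel":[-2.05,0.15,13],"dr":[0,0,0],"gripper":0},{"travel":[-2.05,0.15,13],"dr":[0,0,0],"gripper":0}]'
python3 - <<'E'
from h import *
c=cam('wrist'); save(c,'pics/w2.png',k=1.4,grid=40); np.save('w2.npy',c,allow_pickle=True)
E
```

```text
0 [[272.0, 356.0], [502.0, 356.0], [277.0, 406.0], [497.0, 407.0]]
-0.005 [[268.0, 362.0], [506.0, 363.0], [274.0, 414.0], [500.0, 415.0]]
-0.013 [[263.0, 374.0], [512.0, 374.0], [269.0, 427.0], [505.0, 428.0]]
-0.02 [[257.0, 384.0], [518.0, 385.0], [263.0, 440.0], [511.0, 440.0]]
time_s: 1.97
position: [0.4553, -0.3168, 0.0907]
eef_rot: [-0.0, 0.996, 0.093, -0.0]
force: [0.7, -1.2, 0.1]
finger_gap: 0.998
```

View pics/w2.png

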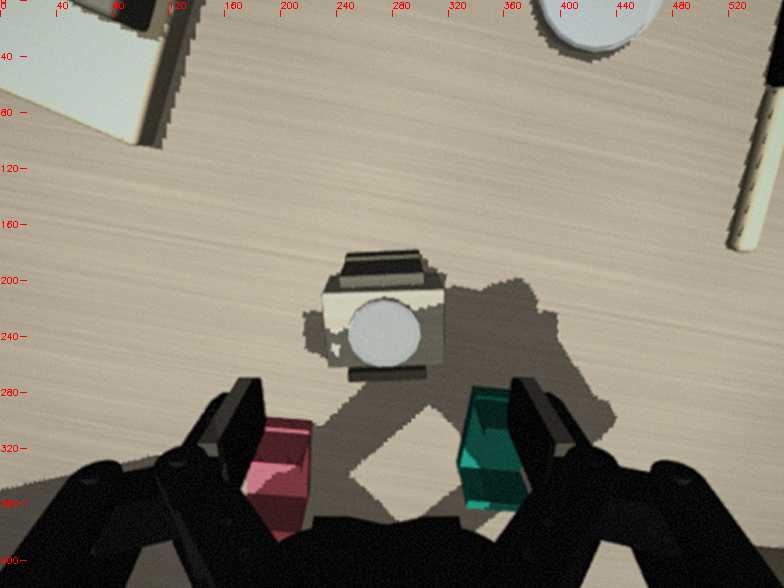

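The carrier's top corners are at (323,290),(444,290),(443,364),(328,366) in display pixels. The open fingertips project about 13 mm back, as stated. The carrier is nearly centred.

```bash
python3 - <<'E'
from h import *
c=np.load('w2.npy',allow_pickle=True).item()
A=np.array([(323,290),(444,290),(443,364),(328,366)])/1.4-.15
W=unproj(c,A,.042); print(W.round(4)); d=unproj(c,np.array([[384,333]])/1.4,.047);print('dish',d)
e=W[0]-W[1]+W[3]-W[2]; yaw=np.degrees(np.arctan2(e[1],e[0])); m=W.mean(0);print(m,yaw)
print(go([(m[0]+d[0,0])/2,(m[1]+d[0,1])/2,.006],np.radians(yaw)))
E
```

```text
[[ 0.4689 -0.2842  0.042 ]
 [ 0.4795 -0.3397  0.042 ]
 [ 0.4414 -0.3482  0.042 ]
 [ 0.4297 -0.2922  0.042 ]]
dish [[ 0.45480465 -0.31595689  0.047     ]]
[ 0.45488059 -0.31606933  0.042     ] 101.29516215800568
(array([-0.11, -0.15,  8.56]), array([ 0.09, -0.07, -0.62]))
```

```bash
python3 -m handwheel '[{"travel":[-0.1,-0.1,2.5],"dr":[0,0,-0.4],"gripper":0},{"travel":[-0.1,-0.1,5],"dr":[0,0,-0.4],"gripper":0},{"travel":[-0.1,-0.1,7],"dr":[0,0,-0.4],"gripper":0},{"travel":[-0.1,-0.1,8.2],"dr":[0,0,-0.4],"gripper":0},{"travel":[-0.1,-0.1,8.5],"dr":[0,0,-0.4],"gripper":0},{"travel":[-0.1,-0.1,8.5],"dr":[0,0,-0.4],"gripper":0},{"travel":[-0.1,-0.1,8.5],"dr":[0,0,-0.4],"gripper":0}]' && python3 -m handwheel '[{"travel":[0,0,0],"dr":[0,0,0],"gripper":0.2},{"travel":[0,0,0],"dr":[0,0,0],"gripper":0.3},{"travel":[0,0,0],"dr":[0,0,0],"gripper":0.4},{"travel":[0,0,0],"dr":[0,0,0],"gripper":0.5},{"travel":[0,0,0],"dr":[0,0,0],"gripper":0.6},{"travel":[0,0,0],"dr":[0,0,0],"gripper":0.6},{"travel":[0,0,0],"dr":[0,0,0],"gripper":0.6}]'
```

```text
time_s: 2.6
position: [0.4555, -0.3161, 0.0068]
eef_rot: [0.001, 0.995, 0.097, 0.001]
force: [0.3, -0.2, -0.3]
finger_gap: 1.004
time_s: 3.18
position: [0.4551, -0.3158, 0.0068]
eef_rot: [0.001, 0.995, 0.097, 0.001]
force: [-0.5, 0.8, 7.7]
finger_gap: 0.672
```

```bash
python3 -m handwheel '[{"travel":[0,0,-0.5],"dr":[0,0,0],"gripper":0.6},{"travel":[0,0,-1.5],"dr":[0,0,0],"gripper":0.6},{"travel":[0,0,-3],"dr":[0,0,0],"gripper":0.6},{"travel":[0,0,-5],"dr":[0,0,0],"gripper":0.6},{"travel":[0,0,-7],"dr":[0,0,0],"gripper":0.6},{"travel":[0,0,-7.5],"dr":[0,0,0],"gripper":0.6},{"travel":[0,0,-7.5],"dr":[0,0,0],"gripper":0.6}]'
python3 -c "
from h import *
print(go([.43,-.03,.085],np.radians(76.5)),obs()['joint_pos'])"
```

```text
time_s: 3.77
position: [0.4554, -0.316, 0.0824]
eef_rot: [0.001, 0.995, 0.097, 0.001]
force: [1.3, -0.0, -2.0]
finger_gap: 0.674
(array([  3.02, -28.56,  -0.35]), array([ 0.15, -0.18, 24.63])) [-7.31273094e-01  4.70400260e-01  1.76659395e+00  8.31172721e-05
  9.00489189e-01  6.45238396e-01]
```

```bash
python3 -m handwheel '[{"travel":[0.1,-1.2,0],"dr":[0,0,1],"gripper":0.6},{"travel":[0.4,-3.8,0],"dr":[0,0,3],"gripper":0.6},{"travel":[0.7,-7,0],"dr":[0,0,6],"gripper":0.6},{"travel":[1.1,-10.4,0],"dr":[0,0,9],"gripper":0.6},{"travel":[1.5,-14,0],"dr":[0,0,12],"gripper":0.6},{"travel":[1.9,-17.6,0],"dr":[0,0,15],"gripper":0.6},{"travel":[2.3,-21.2,0],"dr":[0,0,18.5],"gripper":0.6},{"travel":[2.6,-24.8,0],"dr":[0,0,22],"gripper":0.6},{"travel":[2.9,-27.6,0],"dr":[0,0,24],"gripper":0.6},{"travel":[3,-28.5,0],"dr":[0,0,24.6],"gripper":0.6}]'
python3 -m handwheel '[{"travel":[0,0,1],"dr":[0,0,0],"gripper":0.6},{"travel":[0,0,3],"dr":[0,0,0],"gripper":0.6},{"travel":[0,0,5],"dr":[0,0,0],"gripper":0.6},{"travel":[0,0,6.5],"dr":[0,0,0],"gripper":0.6},{"travel":[0,0,7.2],"dr":[0,0,0],"gripper":0.6},{"travel":[0,0,7.2],"dr":[0,0,0],"gripper":0.6},{"travel":[0,0,7.2],"dr":[0,0,0],"gripper":0.6}]'
python3 - <<'E'
from h import *
c=cam('scene'); save(c,'pics/s2.png',crop=(170,150,350,280),k=4,grid=20); print(obs()['force'],obs()['position'])
E
```

```text
time_s: 4.6
position: [0.4257, -0.0259, 0.0793]
eef_rot: [-0.001, 0.993, -0.117, -0.002]
force: [0.2, -1.1, -1.2]
finger_gap: 0.673
time_s: 5.18
position: [0.4281, -0.0295, 0.0079]
eef_rot: [-0.0, 0.993, -0.117, -0.001]
force: [0.3, 0.8, -1.4]
finger_gap: 0.672
[ 0.49763235  0.52614293 -2.76633182] [ 0.42873666 -0.02963987  0.00845992]
```

View pics/s2.png

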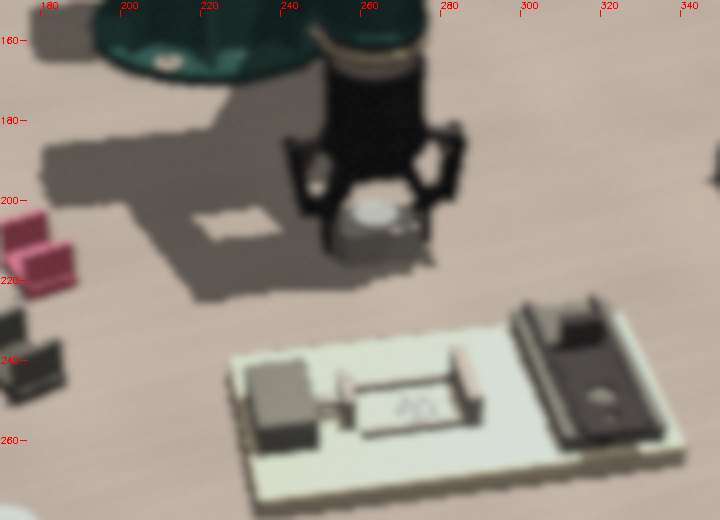

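The carrier is out of the stand and held level by its ends, about 13 mm above the free bench. Now lowering gently and watching the force.

```bash
python3 -m handwheel '[{"travel":[0,0,0.4],"dr":[0,0,0],"gripper":0.6},{"travel":[0,0,0.7],"dr":[0,0,0],"gripper":0.6},{"travel":[0,0,1.0],"dr":[0,0,0],"gripper":0.6},{"travel":[0,0,1.0],"dr":[0,0,0],"gripper":0.6},{"travel":[0,0,1.0],"dr":[0,0,0],"gripper":0.6}]'
python3 -m handwheel '[{"travel":[0,0,0.1],"dr":[0,0,0],"gripper":0.6},{"travel":[0,0,0.2],"dr":[0,0,0],"gripper":0.6},{"travel":[0,0,0.2],"dr":[0,0,0],"gripper":0.6}]'
```

```text
time_s: 5.65
position: [0.4286, -0.0296, -0.0017]
eef_rot: [-0.0, 0.993, -0.117, -0.0]
force: [0.4, 0.0, -1.2]
finger_gap: 0.674
time_s: 5.9
position: [0.4287, -0.0296, -0.0037]
eef_rot: [-0.0, 0.993, -0.117, -0.0]
force: [0.6, -0.4, -1.3]
finger_gap: 0.669
```

```bash
python3 -m handwheel '[{"travel":[0,0,0.1],"dr":[0,0,0],"gripper":0.6},{"travel":[0,0,0.15],"dr":[0,0,0],"gripper":0.6},{"travel":[0,0,0.15],"dr":[0,0,0],"gripper":0.6},{"travel":[0,0,0.15],"dr":[0,0,0],"gripper":0.6}]'
```

```text
time_s: 6.23
position: [0.4288, -0.0296, -0.0044]
eef_rot: [-0.0, 0.993, -0.117, 0.0]
force: [-2.2, 0.1, 12.6]
finger_gap: 0.673
```

```bash
python3 -m handwheel '[{"travel":[0,0,-0.05],"dr":[0,0,0],"gripper":0.3},{"travel":[0,0,-0.05],"dr":[0,0,0],"gripper":0.2},{"travel":[0,0,-0.05],"dr":[0,0,0],"gripper":0},{"travel":[0,0,-0.05],"dr":[0,0,0],"gripper":0},{"travel":[0,0,-0.05],"dr":[0,0,0],"gripper":0}]' && python3 -m handwheel '[{"travel":[0,0,-1],"dr":[0,0,0],"gripper":0},{"travel":[0,0,-3],"dr":[0,0,0],"gripper":0},{"travel":[0,0,-6],"dr":[0,0,0],"gripper":0},{"travel":[0.5,0,-9],"dr":[0,0,0],"gripper":0},{"travel":[2,0,-12],"dr":[0,0,0],"gripper":0},{"travel":[4,0,-15],"dr":[0,0,0],"gripper":0},{"travel":[6,0,-17],"dr":[0,0,0],"gripper":0},{"travel":[6,0,-17],"dr":[0,0,0],"gripper":0},{"travel":[6,0,-17],"dr":[0,0,0],"gripper":0}]'
python3 - <<'E'
from h import *
c=cam('wrist'); save(c,'pics/w3.png',k=1.4,grid=40); np.save('w3.npy',c,allow_pickle=True)
E
```

```text
time_s: 6.65
position: [0.4287, -0.0296, -0.0048]
eef_rot: [-0.0, 0.993, -0.117, -0.0]
force: [0.4, 0.5, -0.3]
finger_gap: 1.003
time_s: 7.4
position: [0.4889, -0.0441, 0.1665]
eef_rot: [0.0, 0.993, -0.117, 0.002]
force: [-0.8, -0.5, -1.9]
finger_gap: 1.005
```

View pics/w3.png

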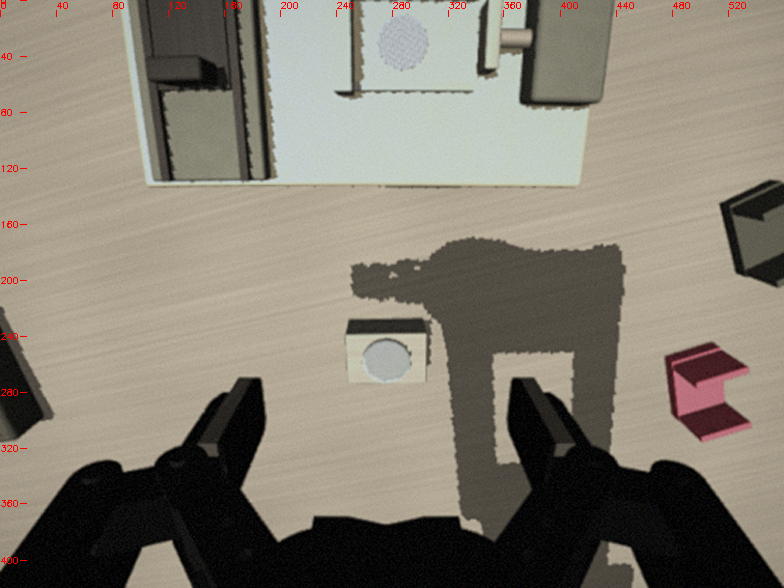

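The carrier stands upright on the bench, with top corners at (347,334),(425,334),(426,381),(348,382). The reader's near edge runs from (148,185) to (581,184), parallel to it. I'll look at the lane from above before regripping.

```bash
python3 -m handwheel '[{"travel":[2,0,-1],"dr":[0,0,0],"gripper":0},{"travel":[5,0,-2],"dr":[0,0,0],"gripper":0},{"travel":[8,0,-4],"dr":[0,0,0],"gripper":0},{"travel":[11,0,-5],"dr":[0,0,0],"gripper":0},{"travel":[14,0,-5],"dr":[0,0,0],"gripper":0},{"travel":[16,0,-5],"dr":[0,0,0],"gripper":0},{"travel":[16,0,-5],"dr":[0,0,0],"gripper":0},{"travel":[16,0,-5],"dr":[0,0,0],"gripper":0}]'
python3 - <<'E'
from h import *
c=cam('wrist'); save(c,'pics/w4.png',k=1.4,grid=40); np.save('w4.npy',c,allow_pickle=True)
c=np.load('w3.npy',allow_pickle=True).item()
A=np.array([(347,334),(425.5,334),(426,381),(348,382)])/1.4-.15
W=unproj(c,A,.030); print(W.round(4)); d=unproj(c,np.array([[386.5,360]])/1.4,.035);print('dish',d)
e=W[0]-W[1]+W[3]-W[2]; print(W.mean(0),np.degrees(np.arctan2(e[1],e[0])))
v=unproj(c,np.array([(148,185),(581,184)])/1.4,.02); e=v[0]-v[1]; print(v,np.linalg.norm(e),np.degrees(np.arctan2(e[1],e[0])))
E
```

```text
time_s: 8.12
position: [0.6411, -0.0806, 0.2126]
eef_rot: [-0.0, 0.993, -0.117, -0.003]
force: [-0.5, 0.0, -0.6]
finger_gap: 1.0
[[ 0.4532 -0.0072  0.03  ]
 [ 0.4404 -0.0611  0.03  ]
 [ 0.4031 -0.0538  0.03  ]
 [ 0.4156  0.0023  0.03  ]]
dish [[ 0.42914112 -0.03026721  0.035     ]]
[ 0.42807485 -0.02996538  0.03      ] 77.00460280060913
[[ 0.58337145  0.09539552  0.02      ]
 [ 0.51732929 -0.18304542  0.02      ]] 0.28616590815395704 76.65683754122796
```

View pics/w4.png

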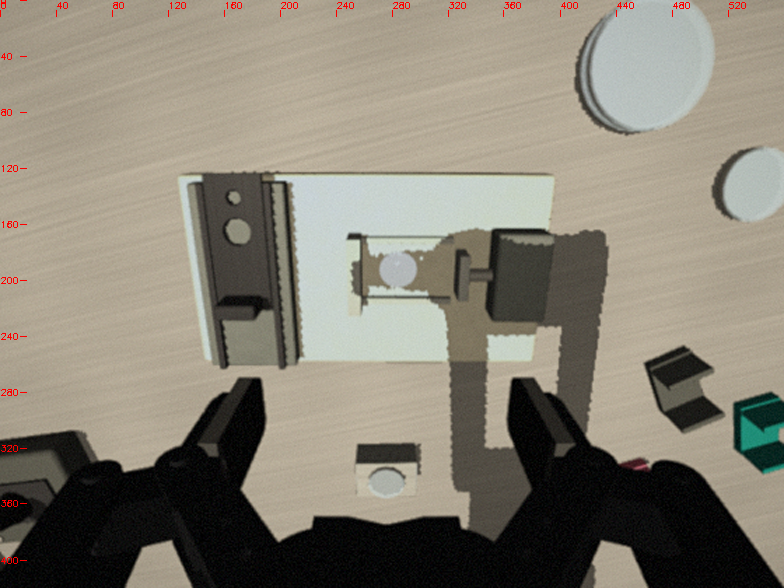

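The lane in this view: end stop block at x≈349–361 (y 234–315), rails near y≈237 and 297, push-bar face near x≈457, tab at about (240,300). I'll enlarge it for precise edges.

```bash
python3 - <<'E'
from h import *
c=np.load('w4.npy',allow_pickle=True).item()
save(c,'pics/w4c.png',crop=(240,155,355,235),k=6.9,grid=5)
E
```

```text
(no output)
```

View pics/w4c.png

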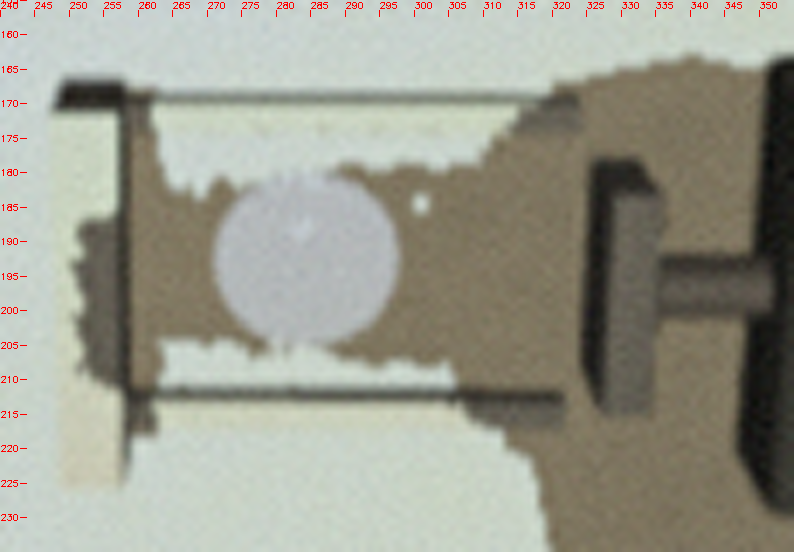

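```bash
python3 - <<'E'
from h import *
c=np.load('w4.npy',allow_pickle=True).item()
h=.5
U=lambda uv,z: unproj(c,np.array(uv,float)-h,z)
ru=U([(262,169.7),(318,170)],.026); rui=U([(265,174.5),(312,174.5)],.026)
rl=U([(262,213.3),(318,213.5)],.026); rlo=U([(265,217.6),(305,217.6)],.026)
for a in (ru,rl): e=a[0]-a[1]; print('yaw',np.degrees(np.arctan2(e[1],e[0]))) 
th=np.radians(-13.4); X=np.array([np.cos(th),np.sin(th)]);Y=np.array([-np.sin(th),np.cos(th)])
for n,a in dict(ru=ru,rui=rui,rl=rl,rlo=rlo).items(): print(n,(a[:,:2]@X).round(4))
st=U([(257.2,190),(257.2,180)],.046); sb=U([(258.6,190),(258.6,205)],.020); print('stop',st[:,:2]@Y,sb[:,:2]@Y)
pb=U([(324.3,205),(324.5,195)],.020); pt=U([(328.3,205),(328,190)],.046); print('push',pb[:,:2]@Y,pt[:,:2]@Y)
# base corners
b=unproj(c,np.array([(179,176),(554,175),(533,362),(206,361)])/1.4,.02)[:,:2]; print('corners x,y',(b@X).round(4),(b@Y).round(4)); e=b[3]-b[2];print(np.degrees(np.arctan2(e[1],e[0])))
e=b[0]-b[1];print(np.degrees(np.arctan2(e[1],e[0])))
cc=np.array([.4286,-.0300]); print('carrier',cc@X,cc@Y, 'joints',np.round(obs()['joint_pos'],2))
for yw in (166.5,): print(go([*cc,.10],np.radians(yw)))
E
```

```text
yaw 76.31560312046503
yaw 76.36591493899043
ru [0.6564 0.6561]
rui [0.6511 0.6512]
rl [0.6062 0.6059]
rlo [0.601 0.601]
stop [0.08984703 0.08963549] [0.08989757 0.09022864]
push [0.01503076 0.01542557] [0.01511465 0.01635154]
corners x,y [0.7027 0.7031 0.5439 0.5448] [ 0.2273 -0.057  -0.0589  0.2282]
76.42230607435161
76.68255399481376
carrier 0.4238841785053721 0.07014387509131392 joints [-0.23  0.44  1.42  0.    1.28  1.57]
(array([-21.7 ,   0.04,  11.41]), array([ -0.25,   0.24, -89.97]))
```

```bash
python3 -m handwheel '[{"travel":[-2,0,0],"dr":[0,0,-6.5],"gripper":0},{"travel":[-5,0,0],"dr":[0,0,-13],"gripper":0},{"travel":[-8,0,0.5],"dr":[0,0,-19.5],"gripper":0},{"travel":[-11,0,1],"dr":[0,0,-26],"gripper":0},{"travel":[-14,0,2],"dr":[0,0,-32.5],"gripper":0},{"travel":[-16.5,0,3],"dr":[0,0,-39],"gripper":0},{"travel":[-18.5,0,4],"dr":[0,0,-45.5],"gripper":0},{"travel":[-20,0,5],"dr":[0,0,-52],"gripper":0},{"travel":[-21,0,6],"dr":[0,0,-58.5],"gripper":0},{"travel":[-21.7,0,7],"dr":[0,0,-65],"gripper":0}]'
python3 -m handwheel '[{"travel":[0,0,1],"dr":[0,0,-6.5],"gripper":0},{"travel":[0,0,2],"dr":[0,0,-13],"gripper":0},{"travel":[0,0,3],"dr":[0,0,-19.5],"gripper":0},{"travel":[0,0,4],"dr":[0,0,-25],"gripper":0},{"travel":[0,0,4.5],"dr":[0,0,-25],"gripper":0},{"travel":[0,0,4.5],"dr":[0,0,-25],"gripper":0}]'
python3 -c "
from h import *
print(go([.4286,-.0300,.007],np.radians(166.5)))"
```

```text
time_s: 9.0
position: [0.4271, -0.0291, 0.1442]
eef_rot: [-0.001, 0.899, 0.437, -0.001]
force: [0.6, -0.2, 0.0]
finger_gap: 1.0
time_s: 9.5
position: [0.4287, -0.0296, 0.0991]
eef_rot: [-0.002, 0.786, 0.618, -0.001]
force: [-0.2, 0.8, -0.1]
finger_gap: 1.0
(array([-0.04,  0.03,  9.21]), array([-0.24, -0.  , -0.13]))
```

```bash
python3 -m handwheel '[{"travel":[0,0,2.5],"dr":[-0.2,0,0],"gripper":0},{"travel":[0,0,5],"dr":[-0.2,0,0],"gripper":0},{"travel":[0,0,7.5],"dr":[-0.2,0,0],"gripper":0},{"travel":[0,0,9],"dr":[-0.2,0,0],"gripper":0},{"travel":[0,0,9.2],"dr":[-0.2,0,0],"gripper":0},{"travel":[0,0,9.2],"dr":[-0.2,0,0],"gripper":0},{"travel":[0,0,9.2],"dr":[-0.2,0,0],"gripper":0}]' && python3 -m handwheel '[{"travel":[0,0,0],"dr":[0,0,0],"gripper":0.3},{"travel":[0,0,0],"dr":[0,0,0],"gripper":0.4},{"travel":[0,0,0],"dr":[0,0,0],"gripper":0.5},{"travel":[0,0,0],"dr":[0,0,0],"gripper":0.6},{"travel":[0,0,0],"dr":[0,0,0],"gripper":0.7},{"travel":[0,0,0],"dr":[0,0,0],"gripper":0.8},{"travel":[0,0,0],"dr":[0,0,0],"gripper":0.8},{"travel":[0,0,0],"dr":[0,0,0],"gripper":0.8}]'
```

```text
time_s: 10.08
position: [0.4318, -0.0303, 0.009]
eef_rot: [0.001, 0.786, 0.619, 0.001]
force: [0.8, 0.0, -0.0]
finger_gap: 0.995
time_s: 10.75
position: [0.4317, -0.0303, 0.0091]
eef_rot: [0.002, 0.785, 0.619, 0.001]
force: [-1.6, 0.1, 10.8]
finger_gap: 0.456
```

```bash
python3 -m handwheel '[{"travel":[0,0,-0.5],"dr":[0,0,0],"gripper":0.8},{"travel":[0,0,-2],"dr":[0,0,0],"gripper":0.8},{"travel":[0,0,-4],"dr":[0,0,0],"gripper":0.8},{"travel":[0,0,-6],"dr":[0,0,0],"gripper":0.8},{"travel":[0,0,-7.5],"dr":[0,0,0],"gripper":0.8},{"travel":[0,0,-8],"dr":[0,0,0],"gripper":0.8},{"travel":[0,0,-8],"dr":[0,0,0],"gripper":0.8}]'
python3 -c "
from h import *
th=np.radians(-13.4); X=np.array([np.cos(th),np.sin(th)]);Y=np.array([-np.sin(th),np.cos(th)])
t=.6286*X+.0529*Y; print(t,go([*t,.09],np.radians(166.55)))"
```

```text
time_s: 11.33
position: [0.4324, -0.0305, 0.0895]
eef_rot: [0.003, 0.785, 0.619, 0.002]
force: [-0.6, 0.4, -1.9]
finger_gap: 0.452
[ 0.62374638 -0.09421689] (array([-1.74, 20.1 ,  0.09]), array([ 0.38, -0.01, -0.02]))
```

```bash
python3 -m handwheel '[{"travel":[-0.1,1,0],"dr":[0,0,0],"gripper":0.8},{"travel":[-0.3,3.2,0],"dr":[0.1,0,0],"gripper":0.8},{"travel":[-0.6,6,0],"dr":[0.2,0,0],"gripper":0.8},{"travel":[-0.8,9,0],"dr":[0.2,0,0],"gripper":0.8},{"travel":[-1.1,12.2,0],"dr":[0.2,0,0],"gripper":0.8},{"travel":[-1.4,15.2,0],"dr":[0.2,0,0],"gripper":0.8},{"travel":[-1.6,18,0],"dr":[0.2,0,0],"gripper":0.8},{"travel":[-1.7,19.6,0],"dr":[0.2,0,0],"gripper":0.8},{"travel":[-1.7,20.1,0],"dr":[0.2,0,0],"gripper":0.8},{"travel":[-1.7,20.1,0],"dr":[0.2,0,0],"gripper":0.8}]'
python3 -m handwheel '[{"travel":[0,0,1],"dr":[0,0,0],"gripper":0.8},{"travel":[0,0,2.5],"dr":[0,0,0],"gripper":0.8},{"travel":[0,0,3],"dr":[0,0,0],"gripper":0.8},{"travel":[0,0,3],"dr":[0,0,0],"gripper":0.8},{"travel":[0,0,3],"dr":[0,0,0],"gripper":0.8}]'
python3 - <<'E'
from h import *
print(go([.62375,-.0942,.0291],np.radians(166.55)))
c=cam('wrist'); save(c,'pics/w5.png',k=1.4,grid=40); np.save('w5.npy',c,allow_pickle=True)
E
```

```text
time_s: 12.17
position: [0.6236, -0.094, 0.0873]
eef_rot: [-0.001, 0.785, 0.619, -0.0]
force: [0.2, 0.6, -0.8]
finger_gap: 0.456
time_s: 12.58
position: [0.6213, -0.0931, 0.0583]
eef_rot: [-0.001, 0.785, 0.619, -0.001]
force: [-0.3, 0.1, -1.9]
finger_gap: 0.456
(array([-0.05,  0.27,  2.92]), array([-0.14, -0.01, -0.01]))
```

View pics/w5.png

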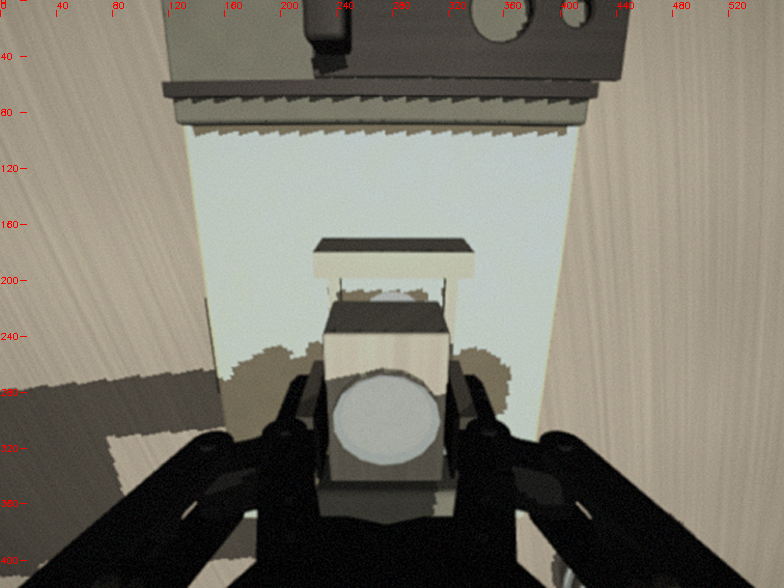

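The carrier is level in the grip: top front edge (323..449,334), bottom front edge (332..440,303). The rails' inner edges are at x≈341 and 445 (y≈285) and the end stop at y≈252–277. Computing the offset.

```bash
python3 - <<'E'
from h import *
c=np.load('w5.npy',allow_pickle=True).item(); p,_=pose()
th=np.radians(-13.45); B=np.array([[np.cos(th),np.sin(th)],[-np.sin(th),np.cos(th)]])
F=lambda uv,z:(unproj(c,np.array(uv,float)/1.4-.15,z)[:,:2]@B.T).round(4).tolist()
zb=p[2]-.0091
print('bottom',F([(332,303),(440,303)],zb),'top',F([(323,334),(449,334),(328,481),(446,481)],zb+.03),'tcp',B@p[:2], 'dish',F([(386.5,419)],zb+.035))
print('rails',F([(341,285),(445,285)],.026),'stop top',F([(315,251.5),(473,251.5)],.046),F([(314,277)],.046))
print('target',B@[.62375,-.0942])
E
```

```text
bottom [[0.6062, 0.0822], [0.6464, 0.0823]] top [[0.6071, 0.0834], [0.6457, 0.0835], [0.606, 0.0263], [0.6476, 0.0265]] tcp [0.62683989 0.05394821] dish [[0.6266, 0.0562]]
rails [[0.6071, 0.0813], [0.6513, 0.0814]] stop top [[0.6002, 0.1009], [0.6582, 0.101]] [[0.5993, 0.0911]]
target [0.62855319 0.0534658 ]
```

```bash
python3 -m handwheel '[{"travel":[-0.1,0.25,0],"dr":[-0.1,0,0],"gripper":0.8},{"travel":[-0.1,0.25,0],"dr":[-0.1,0,0],"gripper":0.8},{"travel":[-0.1,0.25,1],"dr":[-0.1,0,0],"gripper":0.8},{"travel":[-0.1,0.25,1.8],"dr":[-0.1,0,0],"gripper":0.8},{"travel":[-0.1,0.25,2.3],"dr":[-0.1,0,0],"gripper":0.8},{"travel":[-0.1,0.25,2.5],"dr":[-0.1,0,0],"gripper":0.8},{"travel":[-0.1,0.25,2.6],"dr":[-0.1,0,0],"gripper":0.8},{"travel":[-0.1,0.25,2.6],"dr":[-0.1,0,0],"gripper":0.8}]'
python3 - <<'E'
from h import *
p,_=pose(); th=np.radians(-13.45); B=np.array([[np.cos(th),np.sin(th)],[-np.sin(th),np.cos(th)]]); print(B@p[:2])
E
```

```text
time_s: 13.3
position: [0.6247, -0.0951, 0.0324]
eef_rot: [0.0, 0.785, 0.619, 0.0]
force: [-0.3, 0.8, -2.1]
finger_gap: 0.455
[0.62971243 0.05285526]
```

```bash
python3 -m handwheel '[{"travel":[0,0,0.1],"dr":[0,0,0],"gripper":0.8},{"travel":[0,0,0.2],"dr":[0,0,0],"gripper":0.8},{"travel":[0,0,0.25],"dr":[0,0,0],"gripper":0.8},{"travel":[0,0,0.25],"dr":[0,0,0],"gripper":0.8}]'
python3 -m handwheel '[{"travel":[0,0,0.05],"dr":[0,0,0],"gripper":0.8},{"travel":[0,0,0.1],"dr":[0,0,0],"gripper":0.8},{"travel":[0,0,0.1],"dr":[0,0,0],"gripper":0.8}]'
```

```text
time_s: 13.63
position: [0.6251, -0.0952, 0.0306]
eef_rot: [0.001, 0.785, 0.619, 0.001]
force: [0.0, 0.0, -2.7]
finger_gap: 0.456
time_s: 13.88
position: [0.625, -0.0952, 0.0295]
eef_rot: [0.001, 0.785, 0.619, 0.001]
force: [0.3, -0.3, -1.5]
finger_gap: 0.453
```

```bash
python3 -m handwheel '[{"travel":[0,0,0.05],"dr":[0,0,0],"gripper":0.8},{"travel":[0,0,0.1],"dr":[0,0,0],"gripper":0.8},{"travel":[0,0,0.1],"dr":[0,0,0],"gripper":0.8},{"travel":[0,0,0.1],"dr":[0,0,0],"gripper":0.8}]'
```

```text
time_s: 14.22
position: [0.6251, -0.0952, 0.0292]
eef_rot: [0.001, 0.785, 0.619, 0.001]
force: [-1.7, 1.6, 6.5]
finger_gap: 0.456
```

```bash
python3 -m handwheel '[{"travel":[0,0,-0.05],"dr":[0,0,0],"gripper":0.5},{"travel":[0,0,-0.05],"dr":[0,0,0],"gripper":0.3},{"travel":[0,0,-0.05],"dr":[0,0,0],"gripper":0.2},{"travel":[0,0,-0.05],"dr":[0,0,0],"gripper":0.2},{"travel":[0,0,-0.05],"dr":[0,0,0],"gripper":0.2},{"travel":[0,0,-0.05],"dr":[0,0,0],"gripper":0.2}]' && python3 -m handwheel '[{"travel":[0,0,-1],"dr":[0,0,0],"gripper":0.2},{"travel":[0,0,-3],"dr":[0,0,0],"gripper":0.2},{"travel":[0,0,-6],"dr":[0,0,0],"gripper":0.2},{"travel":[0,0,-9],"dr":[0,0,0],"gripper":0.2},{"travel":[0,0,-13],"dr":[0,0,0],"gripper":0.2},{"travel":[0,0,-17],"dr":[0,0,0],"gripper":0.2},{"travel":[0,0,-19],"dr":[0,0,0],"gripper":0.2},{"travel":[0,0,-19],"dr":[0,0,0],"gripper":0.2}]'
python3 - <<'E'
from h import *
c=cam('wrist'); np.save('w6.npy',c,allow_pickle=True)
save(c,'pics/w6.png',k=1.4,grid=40)
print(go([.483,.27,.24],np.radians(90)))
E
```

```text
time_s: 14.72
position: [0.6251, -0.0952, 0.0289]
eef_rot: [0.001, 0.785, 0.619, 0.001]
force: [-0.6, -0.8, -0.1]
finger_gap: 0.8
time_s: 15.38
position: [0.6283, -0.096, 0.2262]
eef_rot: [0.005, 0.785, 0.619, 0.004]
force: [0.4, 0.2, -0.6]
finger_gap: 0.804
(array([ 32.2 , -22.48,  -1.89]), array([ 0.44, -0.34, 76.53]))
```

View pics/w6.png

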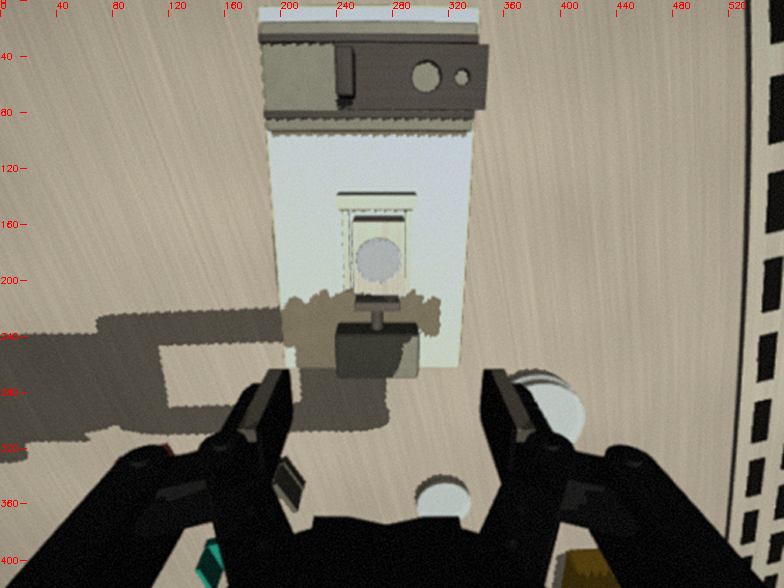

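The carrier lies flat between the rails, with the end stop's gap at y≈209–216 and the push bar at y≈297. On to the stick.

```bash
python3 - <<'E'
from h import *
c=np.load('w6.npy',allow_pickle=True).item(); th=np.radians(-13.45); B=np.array([[np.cos(th),np.sin(th)],[-np.sin(th),np.cos(th)]])
F=lambda uv,z:(unproj(c,np.array(uv,float)/1.4-.15,z)[:,:2]@B.T).round(4).tolist()
print('carrier top',F([(353,222),(405,222),(355,297),(402,297)],.05),'dish',F([(378.5,260)],.055),'stop',F([(378,210)],.046),'tab top',F([(338,70),(354,70),(346,46),(346,97)],.066),'joints',np.round(obs()['joint_pos'],2))
print(go([.478,.25,.22],np.radians(176.6)))
E
```

```text
carrier top [[0.6116, 0.0814], [0.6501, 0.0814], [0.6118, 0.0225], [0.6486, 0.0223]] dish [[0.6304, 0.0537]] stop [[0.6301, 0.0896]] tab top [[0.6052, 0.1816], [0.6154, 0.1816], [0.6106, 0.1954], [0.6099, 0.1655]] joints [-0.26  0.41  1.45  0.    1.27 -0.03]
(array([ 30.14, -22.52,   0.11]), array([  0.51,   0.05, -10.07]))
```

```bash
python3 -m handwheel '[{"travel":[2,-1.5,0],"dr":[0,0,-1],"gripper":1},{"travel":[5,-3.7,0],"dr":[0,0,-2],"gripper":1},{"travel":[8,-6,0],"dr":[0,0,-3],"gripper":1},{"travel":[11,-8.2,0],"dr":[0,0,-4],"gripper":1},{"travel":[14,-10.5,0],"dr":[0,0,-5],"gripper":1},{"travel":[17,-12.7,0],"dr":[0,0,-6],"gripper":1},{"travel":[20,-15,0],"dr":[0,0,-7],"gripper":1},{"travel":[23,-17.2,0],"dr":[0,0,-8],"gripper":1},{"travel":[26,-19.4,0],"dr":[0,0,-9],"gripper":1},{"travel":[29,-21.7,0],"dr":[0.2,0,-10],"gripper":1}]'
python3 -m handwheel '[{"travel":[1.1,-0.8,0],"dr":[0.3,0,0],"gripper":1},{"travel":[1.1,-0.8,0],"dr":[0.3,0,0],"gripper":1},{"travel":[1.1,-0.8,0],"dr":[0.3,0,0],"gripper":1}]'
python3 - <<'E'
from h import *
c=cam('wrist'); np.save('w7.npy',c,allow_pickle=True)
save(c,'pics/w7.png',k=1.4,grid=40); print(go([.478,.25,.22],np.radians(176.6)))
E
```

```text
time_s: 16.27
position: [0.4791, 0.2385, 0.2174]
eef_rot: [-0.001, 0.728, 0.686, -0.002]
force: [0.0, 0.6, 0.2]
finger_gap: -0.0
time_s: 16.52
position: [0.4731, 0.2488, 0.2178]
eef_rot: [-0.003, 0.728, 0.686, -0.003]
force: [0.2, -0.7, 0.1]
finger_gap: 0.0
(array([ 0.21,  0.41, -0.21]), array([-0.45,  0.07, -0.05]))
```

View pics/w7.png

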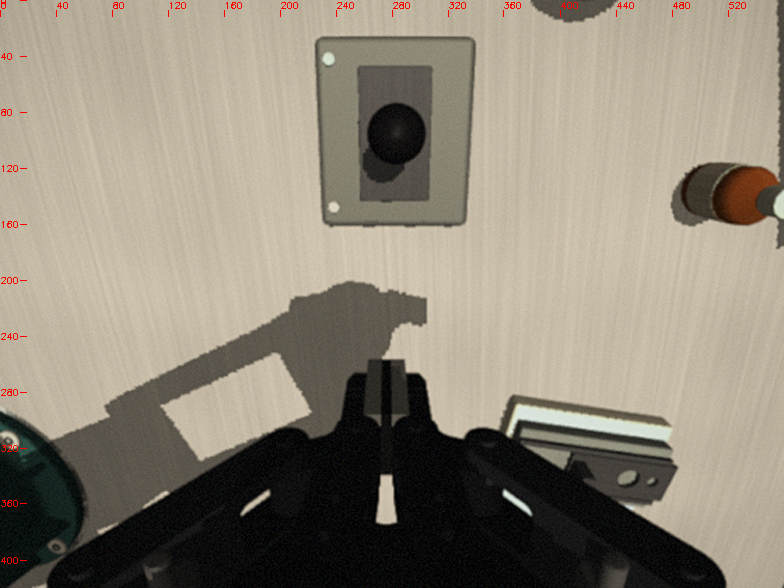

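The knob is at (396,133) over the plate, with console corners at (316,40),(474,40),(465,222),(325,222), aligned with the tool.

```bash
python3 - <<'E'
from h import *
c=np.load('w7.npy',allow_pickle=True).item(); p,r=pose()
k=unproj(c,np.array([[396.5,133]])/1.4-.15,.127)[0]
W=unproj(c,np.array([(316,39),(475,39),(466,223),(324,223)])/1.4-.15,.037); e=W[0]-W[3]+W[1]-W[2]
print(k,W.round(4),W.mean(0),np.degrees(np.arctan2(e[1],e[0])))
print('knob in tool',r.inv().apply(k-p))
y=np.radians(86.6); t=k[:2]-.055*np.array([np.cos(y),np.sin(y)])
print(go([*t,.115],np.radians(176.6)))
E
```

```text
[0.48319904 0.33760809 0.127     ] [[0.4339 0.4021 0.037 ]
 [0.5397 0.3959 0.037 ]
 [0.5334 0.2723 0.037 ]
 [0.4269 0.2782 0.037 ]] [0.48347819 0.33713674 0.037     ] 86.90824094055408
knob in tool [0.08999075 0.00476454 0.0908103 ]
(array([ 3.5 ,  0.49, 10.29]), array([-0.45,  0.07, -0.05]))
```

```bash
python3 -m handwheel '[{"travel":[0.8,0.1,2.5],"dr":[-0.2,0,0],"gripper":1},{"travel":[1.6,0.3,5],"dr":[-0.4,0,0],"gripper":1},{"travel":[2.4,0.4,7.5],"dr":[-0.4,0,0],"gripper":1},{"travel":[3.2,0.5,9.7],"dr":[-0.4,0,0],"gripper":1},{"travel":[3.5,0.5,11],"dr":[-0.4,0,0],"gripper":1},{"travel":[3.5,0.5,11],"dr":[-0.4,0,0],"gripper":1}]' && python3 -m handwheel '[{"travel":[1.3,0,0],"dr":[0,0,0],"gripper":1},{"travel":[2.3,0,0],"dr":[0,0,0],"gripper":1},{"travel":[3.1,0,0],"dr":[0,0,0],"gripper":1},{"travel":[3.8,0,0],"dr":[0,0,0],"gripper":1},{"travel":[4.5,0,0],"dr":[0,0,0],"gripper":1},{"travel":[5.1,0,0],"dr":[0,0,0],"gripper":1},{"travel":[5.6,0,0],"dr":[0,0,0],"gripper":1},{"travel":[6,0,0],"dr":[0,0,0],"gripper":1},{"travel":[6.1,0,0],"dr":[0,0,0],"gripper":1}]'
```

```text
time_s: 17.07
position: [0.4791, 0.2815, 0.1054]
eef_rot: [-0.001, 0.729, 0.685, -0.003]
force: [-0.5, -0.6, -0.4]
finger_gap: -0.001
time_s: 17.82
position: [0.4838, 0.3445, 0.1083]
eef_rot: [0.0, 0.728, 0.686, -0.001]
force: [2.7, -5.2, -1.9]
finger_gap: -0.0
```

```bash
python3 -m handwheel '[{"travel":[0.2,0,0],"dr":[0,0,0],"gripper":1},{"travel":[0.3,0,0],"dr":[0,0,0],"gripper":1},{"travel":[0.3,0,0],"dr":[0,0,0],"gripper":1}]'
python3 - <<'E'
from h import *
c=cam('scene'); save(c,'pics/s3.png',crop=(210,140,400,280),k=4.2,grid=20)
E
```

```text
time_s: 18.07
position: [0.4836, 0.3467, 0.108]
eef_rot: [0.0, 0.728, 0.685, -0.001]
force: [1.5, -4.1, -2.8]
finger_gap: -0.003
```

View pics/s3.png

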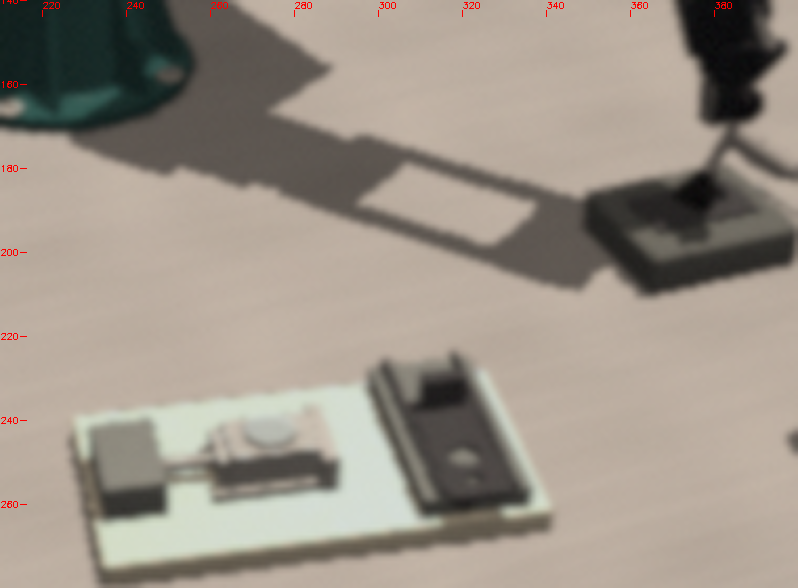

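The stick (stem at 383,172) leans well over, and the bar has pushed the carrier to the end stop (about x 287). Nudging a little further towards the stop and holding.

```bash
python3 -m handwheel '[{"travel":[0.15,0,0],"dr":[0,0,0],"gripper":1},{"travel":[0.25,0,0],"dr":[0,0,0],"gripper":1},{"travel":[0.25,0,0],"dr":[0,0,0],"gripper":1},{"travel":[0.25,0,0],"dr":[0,0,0],"gripper":1},{"travel":[0.25,0,0],"dr":[0,0,0],"gripper":1}]'; python3 -m handwheel '[{"travel":[0,0,0],"dr":[0,0,0],"gripper":1},{"travel":[0,0,0],"dr":[0,0,0],"gripper":1},{"travel":[0,0,0],"dr":[0,0,0],"gripper":1},{"travel":[0,0,0],"dr":[0,0,0],"gripper":1},{"travel":[0,0,0],"dr":[0,0,0],"gripper":1},{"travel":[0,0,0],"dr":[0,0,0],"gripper":1},{"travel":[0,0,0],"dr":[0,0,0],"gripper":1},{"travel":[0,0,0],"dr":[0,0,0],"gripper":1},{"travel":[0,0,0],"dr":[0,0,0],"gripper":1},{"travel":[0,0,0],"dr":[0,0,0],"gripper":1}]'
```

```text
time_s: 18.53
position: [0.4835, 0.3481, 0.1078]
eef_rot: [0.0, 0.728, 0.685, -0.002]
force: [0.7, -6.7, -2.3]
finger_gap: 0.004
time_s: 19.37
position: [0.4835, 0.3481, 0.1078]
eef_rot: [0.0, 0.728, 0.685, -0.002]
force: [2.3, -7.7, -3.3]
finger_gap: -0.003
```

```bash
python3 -m handwheel '[{"travel":[0.15,0,0],"dr":[0,0,0],"gripper":1},{"travel":[0.15,0,0],"dr":[0,0,0],"gripper":1},{"travel":[0.15,0,0],"dr":[0,0,0],"gripper":1},{"travel":[0.15,0,0],"dr":[0,0,0],"gripper":1},{"travel":[0.15,0,0],"dr":[0,0,0],"gripper":1},{"travel":[0.15,0,0],"dr":[0,0,0],"gripper":1},{"travel":[0.15,0,0],"dr":[0,0,0],"gripper":1},{"travel":[0.15,0,0],"dr":[0,0,0],"gripper":1},{"travel":[0.15,0,0],"dr":[0,0,0],"gripper":1},{"travel":[0.15,0,0],"dr":[0,0,0],"gripper":1}]'; python3 -m handwheel '[{"travel":[-0.7,0,0],"dr":[0,0,0],"gripper":1},{"travel":[-1.5,0,0],"dr":[0,0,0],"gripper":1},{"travel":[-2.3,0,0],"dr":[0,0,0],"gripper":1},{"travel":[-3.1,0,0],"dr":[0,0,0],"gripper":1},{"travel":[-3.9,0,0],"dr":[0,0,0],"gripper":1},{"travel":[-4.9,0,0],"dr":[0,0,0],"gripper":1},{"travel":[-6.5,0,0],"dr":[0,0,0],"gripper":1},{"travel":[-8,0,-2],"dr":[0,0,0],"gripper":1},{"travel":[-9,0,-5],"dr":[0,0,0],"gripper":1},{"travel":[-10,0,-8],"dr":[0,0,0],"gripper":1}]'
python3 - <<'E'
from h import *
th=np.radians(-13.45); B=np.array([[np.cos(th),np.sin(th)],[-np.sin(th),np.cos(th)]])
for X,Y in ((.6103,.15),(.6103,.15)): t=B.T@[X,Y]; print(t,go([*t,.22],np.radians(166.55)), obs()['force'])
E
```

```text
time_s: 20.2
position: [0.4835, 0.3484, 0.1078]
eef_rot: [0.001, 0.728, 0.686, -0.003]
force: [2.1, -11.6, -0.7]
finger_gap: 0.003
time_s: 21.03
position: [0.4772, 0.2502, 0.1887]
eef_rot: [-0.001, 0.728, 0.685, -0.001]
force: [1.0, -0.3, 0.2]
finger_gap: 0.002
[0.62845097 0.00393221] (array([-23.66,  16.59,  -3.16]), array([-0.15,  0.05,  9.94])) [ 1.00834874 -0.25271938  0.20797388]
[0.62845097 0.00393221] (array([-23.66,  16.59,  -3.16]), array([-0.15,  0.05,  9.94])) [ 1.00834874 -0.25271938  0.20797388]
```

```bash
python3 - <<'E'
from h import *
th=np.radians(-13.45); B=np.array([[np.cos(th),np.sin(th)],[-np.sin(th),np.cos(th)]])
t=B.T@[.6103,.1805]; print(t,go([*t,.15],np.radians(166.55)))
E
```

```text
[0.63554517 0.0335957 ] (array([-20.65,  17.14,   3.83]), array([-0.15,  0.05,  9.94]))
```

```bash
python3 -m handwheel '[{"travel":[-2,1.7,0],"dr":[0,0,1],"gripper":0.5},{"travel":[-4.5,3.7,0],"dr":[0,0,2],"gripper":0.5},{"travel":[-7,5.8,0],"dr":[0,0,3],"gripper":0.5},{"travel":[-9.5,7.9,0.5],"dr":[0,0,4],"gripper":0.5},{"travel":[-12,10,1],"dr":[0,0,5],"gripper":0.5},{"travel":[-14.5,12,1.5],"dr":[0,0,6],"gripper":0.5},{"travel":[-17,14,2],"dr":[0,0,7],"gripper":0.5},{"travel":[-19,15.8,3],"dr":[0,0,8.5],"gripper":0.5},{"travel":[-20.6,17.1,3.8],"dr":[-0.1,0,9.9],"gripper":0.5},{"travel":[-20.6,17.1,3.8],"dr":[-0.1,0,9.9],"gripper":0.5}]'
python3 -m handwheel '[{"travel":[0,0,0],"dr":[0,0,0],"gripper":0.5},{"travel":[0,0,0],"dr":[0,0,0],"gripper":0.5}]'
python3 - <<'E'
from h import *
th=np.radians(-13.45); B=np.array([[np.cos(th),np.sin(th)],[-np.sin(th),np.cos(th)]])
t=B.T@[.6103,.1805]; print(go([*t,.048],np.radians(166.55)))
c=cam('wrist'); np.save('w8.npy',c,allow_pickle=True); save(c,'pics/w8.png',k=1.4,grid=40)
E
```

```text
time_s: 21.87
position: [0.6383, 0.0316, 0.149]
eef_rot: [0.001, 0.786, 0.618, 0.0]
force: [-0.0, -0.5, -0.8]
finger_gap: 0.5
time_s: 22.03
position: [0.6359, 0.0359, 0.1506]
eef_rot: [0.0, 0.785, 0.62, 0.001]
force: [-1.0, 0.9, -0.4]
finger_gap: 0.5
(array([-2.400e-01,  1.000e-02,  1.026e+01]), array([ 0.05, -0.04,  0.07]))
```

View pics/w8.png

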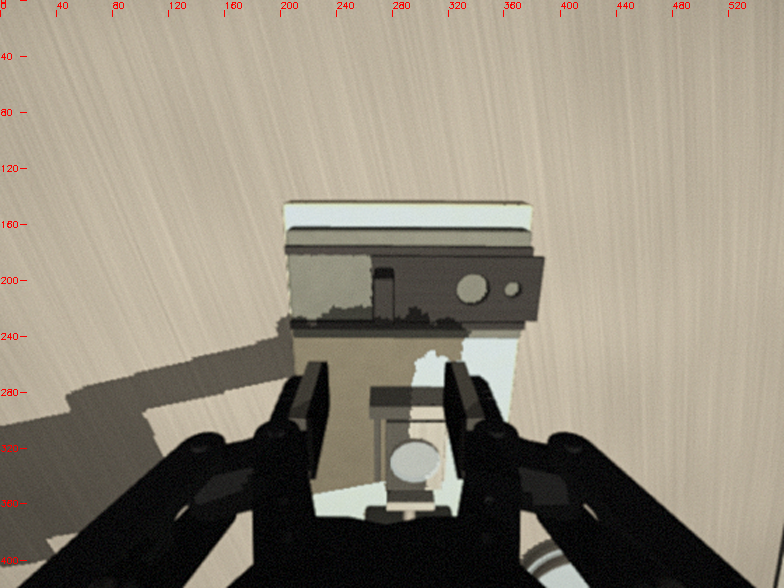

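The tab top spans x 373–394, y 278–322 and sits between the fingers. The carrier is against the end stop (y≈418) and the bar has gone back (gap at y≈500–515).

```bash
python3 - <<'E'
from h import *
c=np.load('w8.npy',allow_pickle=True).item(); th=np.radians(-13.45); B=np.array([[np.cos(th),np.sin(th)],[-np.sin(th),np.cos(th)]])
F=lambda uv,z:(unproj(c,np.array(uv,float)/1.4-.15,z)[:,:2]@B.T).round(4)
t=F([(373.5,300),(394,300),(383,278.5),(384,321)],.066); print(t); print('carrier',F([(414.5,461)],.055))
m=[t[:2,0].mean(),t[2:,1].mean()]; w=B.T@m; print(m,go([*w,.047],np.radians(166.55)))
E
```

```text
[[0.6035 0.184 ]
 [0.615  0.1841]
 [0.6088 0.1966]
 [0.6094 0.1713]]
carrier [[0.6302 0.0632]]
[np.float64(0.6092500000000001), np.float64(0.18395)] (array([ 0.06, -0.08, 10.39]), array([ 0.07, -0.04,  0.11]))
```

```bash
python3 -m handwheel '[{"travel":[0,-0.1,3],"dr":[0,0,0],"gripper":0.5},{"travel":[0,-0.1,6],"dr":[0,0,0],"gripper":0.5},{"travel":[0,-0.1,8.5],"dr":[0,0,0],"gripper":0.5},{"travel":[0,-0.1,9.7],"dr":[0,0,0],"gripper":0.5},{"travel":[0,-0.1,10.2],"dr":[0,0,0],"gripper":0.5},{"travel":[0,-0.1,10.2],"dr":[0,0,0],"gripper":0.5}]' && python3 -m handwheel '[{"travel":[0,0,0],"dr":[0,0,0],"gripper":0.6},{"travel":[0,0,0],"dr":[0,0,0],"gripper":0.7},{"travel":[0,0,0],"dr":[0,0,0],"gripper":0.8},{"travel":[0,0,0],"dr":[0,0,0],"gripper":0.9},{"travel":[0,0,0],"dr":[0,0,0],"gripper":0.95},{"travel":[0,0,0],"dr":[0,0,0],"gripper":0.95}]'
python3 - <<'E'
from h import *
th=np.radians(-13.45); B=np.array([[np.cos(th),np.sin(th)],[-np.sin(th),np.cos(th)]])
print(B@pose()[0][:2])
E
```

```text
time_s: 22.58
position: [0.6351, 0.0367, 0.0482]
eef_rot: [0.0, 0.784, 0.62, 0.0]
force: [-0.0, -0.5, 0.2]
finger_gap: 0.497
time_s: 23.08
position: [0.6356, 0.0362, 0.0502]
eef_rot: [0.001, 0.785, 0.62, 0.001]
force: [-4.1, 1.4, 8.5]
finger_gap: 0.118
[0.60979444 0.18306079]
```

```bash
python3 -m handwheel '[{"travel":[0,-0.3,-0.1],"dr":[0,0,0],"gripper":0.95},{"travel":[0,-0.8,-0.1],"dr":[0,0,0],"gripper":0.95},{"travel":[0,-1.3,-0.1],"dr":[0,0,0],"gripper":0.95},{"travel":[0,-1.8,-0.1],"dr":[0,0,0],"gripper":0.95},{"travel":[0,-2.3,-0.1],"dr":[0,0,0],"gripper":0.95},{"travel":[0,-2.5,-0.1],"dr":[0,0,0],"gripper":0.95},{"travel":[0,-2.5,-0.1],"dr":[0,0,0],"gripper":0.95},{"travel":[0,-2.5,-0.1],"dr":[0,0,0],"gripper":0.95}]'
python3 - <<'E'
from h import *
th=np.radians(-13.45); B=np.array([[np.cos(th),np.sin(th)],[-np.sin(th),np.cos(th)]])
print(B@pose()[0][:2])
E
```

```text
time_s: 23.75
position: [0.6106, 0.0423, 0.0502]
eef_rot: [0.0, 0.785, 0.62, 0.0]
force: [-1.5, 2.5, 7.2]
finger_gap: 0.118
[0.58406969 0.18313905]
```

Moved 25.7 mm by measurement, with little residual force. Releasing, rising and checking.

```bash
python3 -m handwheel '[{"travel":[0,0,0],"dr":[0,0,0],"gripper":0.8},{"travel":[0,0,0],"dr":[0,0,0],"gripper":0.6},{"travel":[0,0,0],"dr":[0,0,0],"gripper":0.5},{"travel":[0,0,0],"dr":[0,0,0],"gripper":0.5},{"travel":[0,0,0],"dr":[0,0,0],"gripper":0.5}]' && python3 -m handwheel '[{"travel":[0,0,-1.5],"dr":[0,0,0],"gripper":0.5},{"travel":[0,0,-4],"dr":[0,0,0],"gripper":0.5},{"travel":[0,0,-7],"dr":[0,0,0],"gripper":0.5},{"travel":[0,0,-10],"dr":[0,0,0],"gripper":0.5},{"travel":[0,0,-13],"dr":[0,0,0],"gripper":0.5},{"travel":[0,0,-15],"dr":[0,0,0],"gripper":0.5},{"travel":[0,0,-15],"dr":[0,0,0],"gripper":0.5},{"travel":[0,0,-15],"dr":[0,0,0],"gripper":0.5}]'
python3 - <<'E'
from h import *
c=cam('wrist'); np.save('w9.npy',c,allow_pickle=True); save(c,'pics/w9.png',k=1.4,grid=40)
E
```

```text
time_s: 24.17
position: [0.6113, 0.0415, 0.0494]
eef_rot: [0.001, 0.785, 0.62, 0.0]
force: [-0.4, 0.3, 0.2]
finger_gap: 0.506
time_s: 24.83
position: [0.6122, 0.0416, 0.201]
eef_rot: [0.002, 0.785, 0.62, 0.002]
force: [0.7, -0.3, -1.0]
finger_gap: 0.497
```

View pics/w9.png

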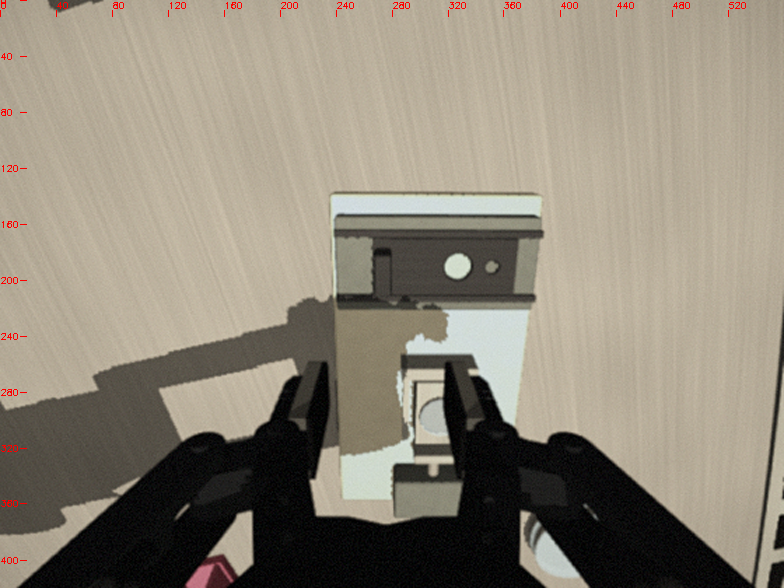

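The large hole at (458,266) now shows bright over the port. The tab top is at (374–391, 255–297) and the carrier sits at the end stop.

```bash
python3 - <<'E'
from h import *
c=np.load('w9.npy',allow_pickle=True).item(); th=np.radians(-13.45); B=np.array([[np.cos(th),np.sin(th)],[-np.sin(th),np.cos(th)]])
F=lambda uv,z:(unproj(c,np.array(uv,float)/1.4-.15,z)[:,:2]@B.T).round(4).tolist()
print('tab',F([(374.5,276),(391,276)],.066),'carrier front top',F([(430,381.5)],.05),'stop face',F([(430,368.5)],.046))
print(obs()['force']); env.job_done()
E
```

```text
tab [[0.579, 0.1825], [0.5901, 0.1825]] carrier front top [[0.6212, 0.092]] stop face [[0.6212, 0.1012]]
[-0.37921083 -0.66623517  0.16803659]
the job is handed in; nothing more can be done
```

I completed every step and handed the job in at about 25 s of robot time. The hand-in reports no verdict, so what follows rests on my own checks.

**What I did:**
- Lifted the carrier out of the grey stand by its ends and set it down on the free bench.
- Regripped it by its long sides and laid it in the lane. It touched down at the expected height.
- Pushed the stick left to its stop, with force rising to 11.6 N without further motion, and held it there for more than 1.5 s. I then let it come back.
- Gripped the shutter tab, slid it 25 mm towards the robot and released it.

**Last checks:**
- **Shutter:** the tab moved from x = 0.609 to 0.5846 m in the reader's frame, about 24.7 mm. The large hole shows bright over the light port.
- **Carrier:** it lies flat and within about 2 mm of home along the lane (dish centre at 0.063 m, home about 0.061 m), and about 1.5 mm off the lane's middle. The final carrier edge reading (0.092 m) agrees with a stop face at 0.090 m.
- **Stick and push bar:** the push bar was seen back at its rest position, which means the stick returned upright. I took no separate picture of the stick afterwards.
- **Force:** the tool's force was near zero at hand-in, with the gripper about 0.2 m above the bench.

**Disagreements and overruns:**
- One final stop-face reading gave 0.101 m. I think I picked the block's far edge, since earlier views put the face at 0.090 m.
- The small dish and the spatula were not checked separately afterwards. I felt no unexpected contact.
- I viewed 15 pictures, five over the budget of 10.

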